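# Turn the missed gusset to the welder and point it out

## Task

One of the four gussets of the post foot clamped on the turntable has been missed: it has no weld along it and hangs on a single tack. With the fingertips, push the turntable round (its red knob is there to push against, do not grip it) until the missed gusset faces the welder's helmet; then point straight down at the middle of the missed gusset with the fingertips two or three centimetres above it, and finish while still pointing there. Never touch the missed gusset, and leave everything else on the bench where it is.

Things in the scene. Friction and masses are not known exactly. Their poses are not given: they have to be found in the camera images.
- turntable (a joint): Turning angle of the bench turntable, rad, growing anticlockwise seen from above. It turns far past any need both ways (6 rad either side of 0), stays where it is left, and needs about 0.45 N m (3 to 4 N at the knob) to turn. At 0 the missed gusset points to -x (to the robot).
- disc_center (a point): Centre of the turntable disc's top face, 90 mm above the bench, on the turning axis. Dark steel disc, 320 mm across, 12 mm thick, on a fixed blue cast foot. Axes turn with the disc: x points out along the missed gusset, z up. Two dark strap clamps hold the work, at 135 and -45 degrees from x, 98 to 148 mm from the axis; their studs end 38 mm above the disc.
- post_top (a point): Centre of the top of the post foot clamped on the disc: a pipe stub of 42 mm diameter, top 158 mm above the bench, on the turning axis, standing on a bright square base plate of 180 mm, 8 mm thick (its top 98 mm above the bench), with four triangular gussets round it at 0, 90, 180 and 270 degrees from x. Axes as disc_center.
- knob_top (a point): Centre of the top of the turning knob, a red upright handle fixed to the disc, 28 mm in diameter, 55 mm tall, its top 145 mm above the bench; it stands 135 mm from the turning axis, directly across the axis from the missed gusset.
- bare_gusset_mid (a point): Middle of the sloping edge of the missed gusset, 53 mm from the axis, 120 mm above the bench; x out from the axis, z up. It is bright steel without beads; the other three have beads and a dark heat-tinted foot 40 mm wide. Each is an upright plate 8 mm thick, from the pipe out to 86 mm from the axis, 45 mm high at the pipe, sloping outwards to 5 mm.
- helmet_center (a point): Centre of the welder's helmet, black with a violet window, standing on the bench to the left or right of the turntable: 230 mm wide, 240 mm deep, 228 mm tall; this point is 120 mm above the bench. Loose, 0.7 kg.
- crate: Open black crate with steel rod ends and a yellow box in it, 260 by 340 mm, 170 mm tall, on the other side of the turntable; origin under its centre. Loose, stays put.
- paste_tin: Blue tin with a steel lid, 76 mm in diameter, 58 mm tall; origin under its centre. Loose, stays put.
- magnet_square: Red magnetic welding square lying flat, about 95 mm legs, 17 mm thick; origin at the underside, 40 mm from both outer edges. Loose, stays put.

How it is judged:
By the outcome, as a careful person would: the job done as asked, in the order asked, and still so for the second after the job is handed in, with the robot touching nothing.
It also fails if it takes over 58 s, if anything falls off the work surface, if the arm or the gripper's body presses on something with over 40 N, if the wrist force passes 120 N, or if a joint passes its speed limit or range.

## Robot

A 6-joint arm with a two-finger parallel gripper is mounted at the origin on the work surface. World frame = base frame: x ahead of the robot, y to its left, z up, the work surface at z = 0. Lengths are in m, angles in rad, forces in N, time in s.
With the tool pointing down it reaches from about 0.35 to 0.85 m from the base axis. Payload 8.1 kg.
Tool frame: the origin (TCP) lies between the finger pads, 19 mm behind the fingertips; this is the grasp point; z points along the fingers, y is the line along which they close (so a half turn about z gives the same grasp; the last joint's range is limited). The gripper opens to 93 mm and grips with 3 to 60 N. Pads are 15 mm wide; open, the fingers measure 128 mm over their backs; the gripper's body (75 mm by 188 mm) begins 65 mm behind the grasp point.
Start: joints at [1.261, 0.13, 1.488, -0, 1.523, -0.085], TCP at [0.134, 0.585, 0.237] pointing down, gripper open.
Joint ranges: [-2.96, 2.96], [-0.89, 2.26], [0.02, 2.5], [-1.34, 4.48], [0, 2.73], [-2.66, 2.66]. Speed limits (rad/s): [2.39, 2.39, 2.79, 3.14, 3.14, 3.14].

## Interface

Orientations are given as a rotation vector (axis times angle).
In Python, from plant import robot gives the robot as it stands.
- The arm moves only by the tool arm_command, never from a script. Its argument "increments" is text: rows parted by semicolons, each of 5 numbers parted by spaces: the closure, from 0 (fully open) to 1 (shut), then the shift along the tool's x, y, z in mm, then the turn about the tool's z in rad. A call has 1 to 5 rows; each row is the pose to reach, as a shift and turn from the pose commanded when the call began, along the tool's axes at that moment; what a row does not reach only later rows make up. A row lasts 1/10 s, in which the tool goes at most 50 mm and 8.59 degrees, less where a joint would pass 70% of its speed; a pose out of reach is approached as far as the arm can. A call with a gripper value outside its range is refused whole. The fingers move at their own pace and stop on an object; "grip_force" is the grip in N (left out, the last holds). Time passes only in rows, so rows that repeat a pose let the fingers close. It gives the time, the measured TCP pose, the force, the opening and the grip force at its end, in the units of the state.
- robot.read_state(): the state, without advancing time (a new reading comes with each control period).
- robot.read_camera(name): name is "scene" or "top"; returns the picture (400x640x3 uint8, blue, green, red); there is no depth.
- robot.camera_model(name): a dict with "fx", "fy", "cx", "cy" (pixels), "eye" and "rotation" of the camera in the world. Camera axes: x right, y down, z forward; pixel columns grow to the right and rows downward; lengths in m; the calibration is good to about 2 mm. A picture is of the moment at which its call begins. camera_model takes no time and is no camera call.
- robot.close_job(): hands the job in; it is judged then, once.
The state is a dict: "t": time; "q": joint angles; "dq": joint speeds; "joint_torque": joint torques, N m; "tool_pos": TCP position; "orientation": TCP orientation; "force": force on the tool from outside, world axes, zero at the start; "wrist_torque": the same for the moment, N m; "opening": finger opening in m; "gripper_force": force on a finger pad.
Only numpy, scipy, OpenCV 4.12 (cv2) and the standard library are available. Lean on these libraries where they do the work, as an engineer would, in place of code of your own. Each camera call takes 0.05 s, during which the arm holds its last target. There are 200 camera calls.

## Working session

There is one attempt and no reset: what is moved stays moved. The work goes in short steps, Python scripts to look and compute and a tool call to move; the robot and the scene stay as the last step left them, time stands still between calls to the robot, and variables do not carry over. Pictures are saved under pics/ and viewed, at most 10 in all, crops included, and the job is handed in when it is done.

Besides the shell and the picture viewer there is one more tool, called after "Call:" by a JSON object that holds its "api" and its "payload", one argument or row to a line. arm_command: Moves the arm, as the interface text tells. Its arguments: {"type":"object","properties":{"increments":{"type":"string"},"grip_force":{"type":"number"}},"required":["increments"]}

```bash
mkdir -p pics; ls; python3 - <<'E'
from plant import robot
import cv2,numpy as np
for n in("scene","top"):
    cv2.imwrite(f"pics/{n}0.png",robot.read_camera(n)); print(n,robot.camera_model(n))
s=robot.read_state();print(s)
E
```

```text
pics
scene {'fx': 482.4244524517997, 'fy': 482.4244524517997, 'cx': 324.3541827740104, 'cy': 194.657864823371, 'eye': array([1.33861669, 0.82790432, 1.21378544]), 'rotation': array([-0.98794352, -2.44630552,  1.02989265])}
top {'fx': 416.648069785566, 'fy': 416.648069785566, 'cx': 313.9646715606281, 'cy': 204.65346556929774, 'eye': array([0.44731478, 0.00745981, 1.36166808]), 'rotation': array([-2.20042303,  2.16300054, -0.07552065])}
{'t': 0.1, 'q': array([ 1.26061959e+00,  1.31065698e-01,  1.48919832e+00, -5.63665260e-06,
        1.52303513e+00, -8.54101507e-02]), 'dq': array([-0.00022142, -0.00367243, -0.00280292, -0.00076129, -0.00069798,
        0.00073735]), 'joint_torque': array([ 9.83754508e-04, -5.61343610e+01, -4.93096232e+01,  7.70481303e-02,
        2.90041143e-02, -5.35496639e-06]), 'tool_pos': array([0.13355817, 0.58442648, 0.23648891]), 'orientation': array([-3.52282254e-01, -3.12144558e+00,  2.62975403e-03]), 'force': array([-0.10890606,  0.33578286,  0.33423128]), 'wrist_torque': array([ 0.00767265, -0.03398957,  0.02660048]), 'gripper_force': 0.0, 'opening': 0.09265154003868169}
```

View pics/scene0.png

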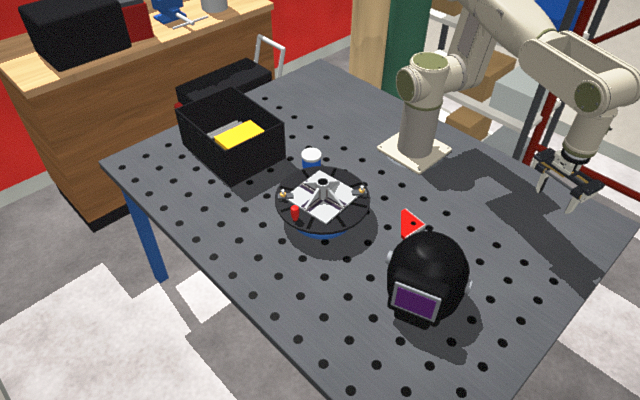

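View pics/top0.png

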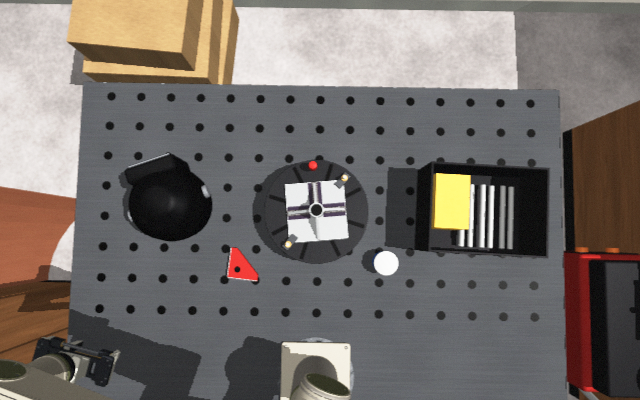

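Top view: the turntable is at about (315,211), with the red knob at (313,165) on the far side. The beadless gusset points down, towards the robot. The helmet is at (170,203) on the left (+y) and the crate is on the right. The scene view agrees: knob at (295,213), helmet at (428,278), red square at (411,224). Next I measure positions.

```bash
cat > h.py <<'E'
import cv2,numpy as np
from scipy.spatial.transform import Rotation as R
from plant import robot
def ray(n,p):
    m=robot.camera_model(n)
    d=R.from_rotvec(m["rotation"]).apply([(p[0]-m["cx"])/m["fx"],(p[1]-m["cy"])/m["fy"],1.])
    return m["eye"],d
def plane(n,p,z):
    e,d=ray(n,p); return e+d*(z-e[2])/d[2]
def two(p,q):   # top pixel p, scene pixel q -> point, gap
    (a,u),(b,v)=ray("top",p),ray("scene",q)
    u/=np.linalg.norm(u); v/=np.linalg.norm(v); k=np.cross(u,v)
    s=np.linalg.solve(np.c_[u,-v,k],b-a); P,Q=a+s[0]*u,b+s[1]*v
    return (P+Q)/2,np.linalg.norm(P-Q)
def proj(n,P):
    m=robot.camera_model(n); c=R.from_rotvec(m["rotation"]).inv().apply(np.array(P)-m["eye"])
    return np.array([m["fx"]*c[0]/c[2]+m["cx"],m["fy"]*c[1]/c[2]+m["cy"]])
def blobs(mask,amin=15):
    n,_,st,c=cv2.connectedComponentsWithStats(mask.astype(np.uint8))
    return [(st[i].tolist(),c[i].round(1).tolist()) for i in range(1,n) if st[i][4]>=amin]
def red(im):
    b,g,r=[im[...,i].astype(int) for i in range(3)]; return (r>120)&(g<70)&(b<70)
E
python3 - <<'E'
from h import *
t=cv2.imread("pics/top0.png");s=cv2.imread("pics/scene0.png")
print("red top",[b for b in blobs(red(t)) if b[0][4]<2000]);print("red scene",[b for b in blobs(red(s)) if b[0][4]<2000])
g=t.max(2); sub=g[150:260,100:225]<45; sub2=np.zeros(g.shape,bool); sub2[150:260,100:225]=sub
print("helm top",blobs(sub2,300))
g=s.max(2); m=np.zeros(g.shape,bool); m[215:340,370:490]=g[215:340,370:490]<40
print("helm scene",blobs(m,300))
a=cv2.resize(t[140:270,235:400],None,fx=4,fy=4,interpolation=2)
b=cv2.resize(s[150:250,265:385],None,fx=5,fy=5,interpolation=2)[:,:600]
cv2.imwrite("pics/ct.png",a);cv2.imwrite("pics/cs.png",b)
E
```

```text
red top [([309, 161, 9, 9, 40], [312.0, 164.9]), ([229, 247, 29, 33, 555], [241.0, 266.0]), ([580, 254, 21, 7, 99], [589.6, 256.3]), ([583, 261, 5, 9, 25], [585.0, 265.4]), ([583, 386, 15, 6, 58], [589.2, 389.0])]
red scene [([0, 0, 38, 40, 852], [11.1, 18.0]), ([122, 2, 24, 8, 47], [133.3, 5.7]), ([273, 47, 7, 21, 102], [275.6, 56.2]), ([174, 102, 8, 6, 30], [177.4, 104.4]), ([290, 205, 9, 16, 94], [294.6, 212.5]), ([401, 209, 22, 30, 342], [407.9, 223.2])]
helm top [([125, 154, 87, 87, 5459], [166.9, 199.0])]
helm scene [([387, 226, 82, 104, 4198], [430.0, 273.8])]
```

View pics/ct.png

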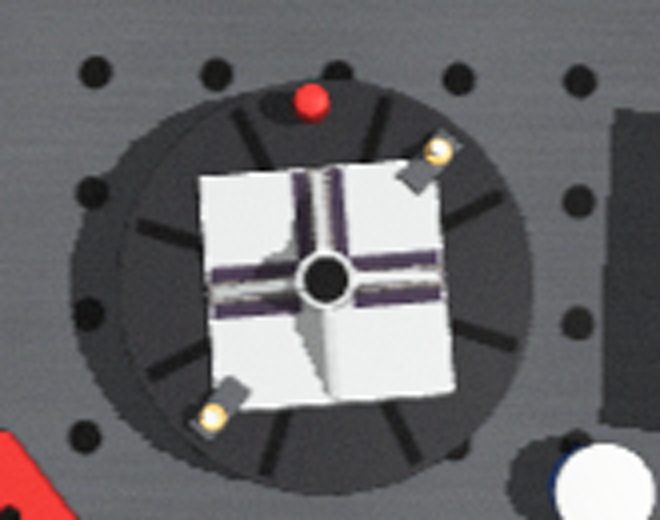

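View pics/cs.png

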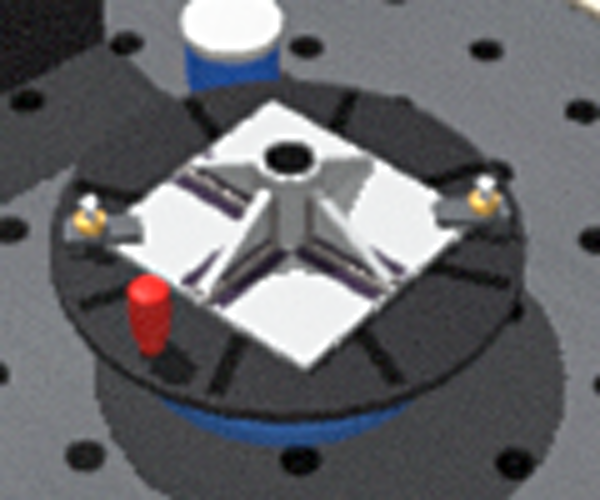

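Both crops show the same thing: the beadless gusset points at the robot and the knob is across from it. The pipe bore is at top (316.5,209.5) and scene (322.8,181.4). The knob top is at top (313,165.4) and scene (295,207.4).

```bash
python3 - <<'E'
from h import *
P,g=two((316.3,209.3),(322.7,181.3));K,g2=two((312.8,165.3),(294.9,207.2))
print("post",P.round(4),g,"knob",K.round(4),g2)
print("planes",plane("top",(316.3,209.3),.158),plane("scene",(322.7,181.3),.158),plane("top",(312.8,165.3),.145),plane("scene",(294.9,207.2),.145))
print("R",np.hypot(*(K-P)[:2]),"ang",np.degrees(np.arctan2(*(K-P)[1::-1])))
for p,q in (((166.9,199.0),(430,273.8)),((168.5,197.5),(428,278))):
    H,g=two(p,q);print("helm",H.round(3),g,plane("top",p,.12).round(3),plane("scene",q,.12).round(3))
    print("dir",np.degrees(np.arctan2(H[1]-P[1],H[0]-P[0])))
t=cv2.imread("pics/top0.png")
# dome circle
m=np.zeros((400,640),np.uint8); m[150:245,100:225]=(t.max(2)[150:245,100:225]<45)
c=max(cv2.findContours(m,0,1)[0],key=cv2.contourArea)
print("minrect",cv2.minAreaRect(c), "scale px/m at .12",416.6/(1.3617-.12))
tin,sq=(385,263),(241,266)
print("tin",plane("top",tin,.058),"sq",plane("top",sq,.017))
E
```

```text
post [0.5221 0.0072 0.1571] 0.0017147150678317915 knob [0.6541 0.0194 0.1385] 0.0007491510760580737
planes [0.5226465  0.00653685 0.158     ] [0.52228747 0.00854486 0.158     ] [0.65325241 0.01903948 0.145     ] [0.65802483 0.02458248 0.145     ]
R 0.13253878151628876 ang 5.28487565899125
helm [0.546 0.458 0.12 ] 0.008741241638757107 [0.548 0.454 0.12 ] [0.542 0.461 0.12 ]
dir 87.01735420710406
helm [0.551 0.458 0.106] 0.008649614019112394 [0.553 0.45  0.12 ] [0.558 0.466 0.12 ]
dir 86.28621770940482
minrect ((168.14385986328125, 199.20697021484375), (84.3636245727539, 81.24758911132812), 71.14684295654297) scale px/m at .12 335.50777160344694
tin [ 0.36559632 -0.20952816  0.058     ] sq [0.3454028  0.24453968 0.017     ]
```

```bash
cat >> h.py <<'E'
def to(x,y,z,yaw=None):  # total shift mm in tool axes + turn to reach TCP x,y,z with tool y at yaw(deg)
    s=robot.read_state(); M=R.from_rotvec(s["orientation"]); d=M.inv().apply(np.array([x,y,z])-s["tool_pos"])*1e3
    ty=M.as_matrix()[:,1]; a=np.degrees(np.arctan2(ty[1],ty[0]))
    turn=0 if yaw is None else -np.radians((yaw-a+180)%360-180)
    return d.round(1),round(turn,3),"yaw",round(a,1)
E
```

Call:
{"api": "arm_command", "payload": {
  "increments": "1 -42 -27 0 0.13; 1 -84 -54 0 0.26; 1 -126 -81 0 0.39; 1 -168 -108 0 0.52; 1 -210 -135 0 0.65",
  "grip_force": 20
}}

```text
t: 0.6
tool_pos: [0.3091, 0.4048, 0.237]
orientation: [-1.338, -2.842, 0.001]
force: [1.1, 1.1, -0.2]
opening: 0.0575
gripper_force: 0.0
```

```bash
python3 -c "
from h import *
print(to(.653,.065,.237,5))"
```

```text
(array([-4.81e+02,  4.84e+01,  1.00e-01]), np.float64(0.604), 'yaw', np.float64(39.6))
```

Call:
{"api": "arm_command", "payload": {
  "increments": "1 -48 5 0 0.12; 1 -96 10 0 0.24; 1 -144 15 0 0.36; 1 -192 20 0 0.48; 1 -240 24 0 0.6"
}}

```text
t: 1.1
tool_pos: [0.4816, 0.236, 0.2371]
orientation: [-2.118, -2.32, 0.0]
force: [-0.2, 1.4, 0.2]
opening: 0.0175
gripper_force: 0.0
```

```bash
python3 -c "
from h import *
print(to(.653,.065,.237,5))"
```

```text
(array([-1.858e+02,  1.551e+02,  1.000e-01]), np.float64(0.004), 'yaw', np.float64(5.2))
```

Call:
{"api": "arm_command", "payload": {
  "increments": "1 -37 31 0 0; 1 -74 62 0 0; 1 -111 93 0 0; 1 -148 124 0 0; 1 -186 155 0 0"
}}

```text
t: 1.6
tool_pos: [0.6537, 0.0658, 0.2368]
orientation: [-2.112, -2.325, 0.001]
force: [0.1, 1.0, 0.6]
opening: 0.0009
gripper_force: 0.0
```

Call:
{"api": "arm_command", "payload": {
  "increments": "1 0 0 30 0; 1 0 0 60 0; 1 0 0 90 0; 1 0 0 106 0; 1 0 0 106 0"
}}

```text
t: 2.1
tool_pos: [0.6504, 0.0674, 0.1277]
orientation: [-2.109, -2.322, 0.007]
force: [0.5, 0.5, 0.3]
opening: 0.0007
gripper_force: 0.0
```

```bash
cat > arc.py <<'E'
import sys
from h import *
# TCP poses behind the knob for knob angles a (deg); off = tangential gap of centres
C=np.array([.5225,.0075]); off=float(sys.argv[1])
s=robot.read_state(); print(s["tool_pos"].round(4),s["force"].round(1),s["opening"])
for a in map(float,sys.argv[2:]):
    r=np.radians(a); p=C+.135*np.array([np.cos(r),np.sin(r)])+off*np.array([-np.sin(r),np.cos(r)])
    print(a,to(*p,.131,a))
E
python3 arc.py .022 5 0 -5 -10 -15 -20
```

```text
[0.6504 0.0674 0.1277] [0.5 0.5 0.3] 0.0006840043489920042
5.0 (array([-26.5,   2.1,  -3.3]), np.float64(0.009), 'yaw', np.float64(5.5))
0.0 (array([-38.4,   3.4,  -3.3]), np.float64(0.096), 'yaw', np.float64(5.5))
-5.0 (array([-50.3,   3.7,  -3.3]), np.float64(0.183), 'yaw', np.float64(5.5))
-10.0 (array([-62.2,   2.9,  -3.3]), np.float64(0.271), 'yaw', np.float64(5.5))
-15.0 (array([-74. ,   1.1,  -3.3]), np.float64(0.358), 'yaw', np.float64(5.5))
-20.0 (array([-85.6,  -1.8,  -3.3]), np.float64(0.445), 'yaw', np.float64(5.5))
```

Call:
{"api": "arm_command", "payload": {
  "increments": "1 -14 1 0 0; 1 -26 2 0 0.01; 1 -38 3 0 0.1; 1 -50 4 0 0.18; 1 -62 3 0 0.27"
}}

```text
t: 2.6
tool_pos: [0.6631, 0.0053, 0.1338]
orientation: [2.409, 2.014, 0.005]
force: [-0.2, 5.2, -0.2]
opening: 0.0005
gripper_force: 2.1
```

```bash
python3 arc.py .022 -10 -17 -24 -31 -38 -45; python3 - <<'E'
from h import *
t=robot.read_camera("top");cv2.imwrite("pics/t1.png",t)
a=t[130:290,215:415]; b=robot.read_camera("scene")[150:270,240:400]
cv2.imwrite("pics/c1.png",np.hstack([cv2.resize(a,(400,320),interpolation=2),cv2.resize(b,(400,320),interpolation=2)]))
E
```

```text
[0.6631 0.0053 0.1338] [-0.2  5.2 -0.2] 0.00047344036276534494
-10.0 (array([-0.3, -3.9,  2.8]), np.float64(-0.003), 'yaw', np.float64(-10.2))
-17.0 (array([-16.9,  -2.2,   2.8]), np.float64(0.119), 'yaw', np.float64(-10.2))
-24.0 (array([-33.6,  -2.5,   2.7]), np.float64(0.241), 'yaw', np.float64(-10.2))
-31.0 (array([-50.1,  -4.8,   2.7]), np.float64(0.363), 'yaw', np.float64(-10.2))
-38.0 (array([-66.3,  -9.1,   2.7]), np.float64(0.485), 'yaw', np.float64(-10.2))
-45.0 (array([-81.7, -15.4,   2.6]), np.float64(0.607), 'yaw', np.float64(-10.2))
```

View pics/c1.png

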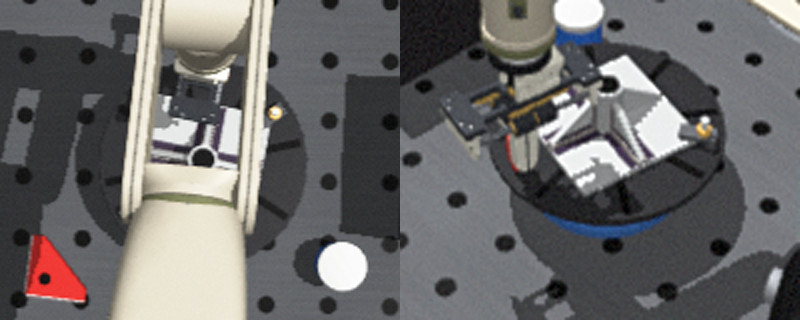

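The gripper stands behind the red knob (scene half, about (512,150)) and pushes it with 5 N. The plate has started to turn, so I continue along the arc.

Call:
{"api": "arm_command", "payload": {
  "increments": "1 -17 -1 0 0.12; 1 -34 -2 0 0.24; 1 -50 -4 0 0.36; 1 -66 -9 0 0.48; 1 -82 -15 0 0.6"
}}

```text
t: 3.2
tool_pos: [0.6346, -0.0726, 0.1337]
orientation: [2.895, 1.215, 0.008]
force: [1.6, 3.8, 0.9]
opening: 0.0004
gripper_force: 2.3
```

```bash
python3 arc.py .022 -45 -52 -59 -66 -73 -80
```

```text
[ 0.6346 -0.0726  0.1337] [1.6 3.8 0.9] 0.00035632791578677305
-45.0 (array([-0.6, -1. ,  2.7]), np.float64(0.009), 'yaw', np.float64(-44.5))
-52.0 (array([-17.2,   0.6,   2.7]), np.float64(0.132), 'yaw', np.float64(-44.5))
-59.0 (array([-33.9,   0. ,   2.6]), np.float64(0.254), 'yaw', np.float64(-44.5))
-66.0 (array([-50.4,  -2.5,   2.5]), np.float64(0.376), 'yaw', np.float64(-44.5))
-73.0 (array([-66.5,  -7.1,   2.5]), np.float64(0.498), 'yaw', np.float64(-44.5))
-80.0 (array([-81.9, -13.5,   2.4]), np.float64(0.62), 'yaw', np.float64(-44.5))
```

Call:
{"api": "arm_command", "payload": {
  "increments": "1 -17 0 0 0.13; 1 -34 0 0 0.25; 1 -50 -2 0 0.37; 1 -66 -7 0 0.49; 1 -82 -13 0 0.62"
}}

```text
t: 3.7
tool_pos: [0.5677, -0.1225, 0.1337]
orientation: [3.128, 0.273, 0.008]
force: [4.0, 3.5, 0.2]
opening: 0.0003
gripper_force: 2.1
```

```bash
python3 arc.py .022 -80 -84 -87 -89 -90 -93.3
```

```text
[ 0.5677 -0.1225  0.1337] [4.  3.5 0.2] 0.0002906968973213942
-80.0 (array([ 0.1, -0.9,  2.7]), np.float64(-0.0), 'yaw', np.float64(-80.0))
-84.0 (array([-9.4,  0.3,  2.7]), np.float64(0.069), 'yaw', np.float64(-80.0))
-87.0 (array([-16.5,   0.8,   2.7]), np.float64(0.122), 'yaw', np.float64(-80.0))
-89.0 (array([-21.3,   0.9,   2.6]), np.float64(0.157), 'yaw', np.float64(-80.0))
-90.0 (array([-23.7,   0.9,   2.6]), np.float64(0.174), 'yaw', np.float64(-80.0))
-93.3 (array([-31.6,   0.6,   2.6]), np.float64(0.232), 'yaw', np.float64(-80.0))
```

Push slowly to about -89°, then back off, lift clear and measure the angle.

Call:
{"api": "arm_command", "payload": {
  "increments": "1 -8 0 0 0.06; 1 -14 0 0 0.11; 1 -19 0 0 0.14; 1 -21 0 0 0.16; 1 -21 0 0 0.16"
}}

```text
t: 4.2
tool_pos: [0.5461, -0.1258, 0.1325]
orientation: [3.141, 0.027, 0.003]
force: [3.4, -1.7, 1.4]
opening: 0.0002
gripper_force: 1.2
```

Call:
{"api": "arm_command", "payload": {
  "increments": "1 15 0 0 0; 1 30 0 0 0; 1 30 0 -50 0; 1 30 0 -100 0; 1 65 0 -110 0"
}}

```text
t: 4.7
tool_pos: [0.6118, -0.125, 0.2501]
orientation: [3.139, 0.028, 0.013]
force: [1.2, -0.8, 1.9]
opening: 0.0004
gripper_force: 0.0
```

```bash
python3 - <<'E'
from h import *
t=robot.read_camera("top");s=robot.read_camera("scene")
st=robot.read_state();print(st["tool_pos"],st["force"])
print("top",[b for b in blobs(red(t),8) if 240<b[1][0]<420]);print("sc",[b for b in blobs(red(s),8) if 200<b[1][0]<420 and b[1][1]>150])
cv2.imwrite("pics/t2.png",t)
cv2.imwrite("pics/c2.png",np.hstack([cv2.resize(t[140:270,235:400],(400,315),interpolation=2),cv2.resize(s[140:250,245:385],(400,315),interpolation=2)]))
E
```

```text
[ 0.61385559 -0.12412256  0.24433659] [-0.65362288  0.01493142 -0.37788213]
top [([358, 207, 9, 8, 38], [361.1, 210.6]), ([228, 248, 30, 32, 538], [240.9, 266.3])]
sc [([291, 164, 8, 15, 84], [294.5, 170.7]), ([401, 210, 23, 29, 349], [408.1, 223.4])]
```

View pics/c2.png

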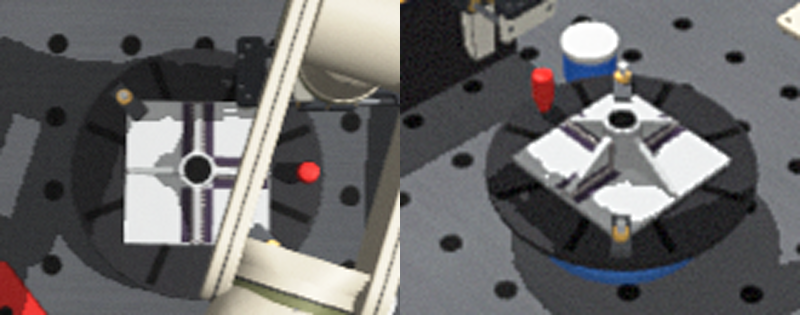

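The bare gusset now points left towards the helmet, with the knob opposite at top (362.5,211). I take the exact angle from the plate edges and the knob.

```bash
cat > ang.py <<'E'
import sys
from h import *
def ang(f,x0,x1):
    t=cv2.imread(f); m=t.min(2)>170; out=[]
    xs=np.arange(x0,x1)
    g=t.min(2).astype(float)
    for sgn,rows in ((1,range(165,195)),(-1,range(255,225,-1))):  # upper and lower edges, subpixel at level 130
        P=[]
        for x in xs:
            c=g[list(rows),x]; i=np.argmax(c>130)
            if i>0:
                y=rows[0]+sgn*(i-1+(130-c[i-1])/(c[i]-c[i-1])); P.append((x,y))
        P=np.array(P); W=np.array([plane("top",p,.098)[:2] for p in P])
        vx,vy,_,_=cv2.fitLine(W.astype(np.float32),cv2.DIST_HUBER,0,.0005,.0005).ravel()
        a=np.degrees(np.arctan2(vy,vx)); out.append(round(a%180,2))
    return out
print("start",ang("pics/top0.png",294,340)," now",ang(sys.argv[1],291,312))
E
python3 ang.py pics/t2.png; python3 - <<'E'
from h import *
C=np.array([.5225,.0075])
for f,p in(("t0",(312.8,165.3)),("t2",(362.2,211))):
    v=plane("top",p,.145)[:2]-C;print(f,np.hypot(*v),np.degrees(np.arctan2(v[1],v[0])))
P=two((362.2,211),(294.7,165.3));print(P)
print(proj("top",(*C,.158)))
E
```

```text
start [np.float32(95.6), np.float32(95.54)]  now [np.float32(114.93), np.float32(89.63)]
t0 0.13126062971233154 5.043540822972777
t2 0.13523663968419145 -90.73299477308339
(array([ 0.52136438, -0.12857604,  0.14033027]), np.float64(0.0009045798338638395))
[315.96642052 209.34484805]
```

The gusset is at 89.6° and the helmet lies at about 86.7° from the axis, so one more 3° nudge.

```bash
python3 arc.py .05 -90; python3 arc.py .0245 -90.4 -93.3
```

```text
[ 0.6139 -0.1241  0.2443] [-0.7  0.  -0.4] 8.3486315943668e-05
-90.0 (array([-42. ,   2.5, 113.1]), np.float64(0.019), 'yaw', np.float64(-88.9))
[ 0.6139 -0.1241  0.2443] [-0.7  0.  -0.4] 8.3486315943668e-05
-90.4 (array([-68.4,   2.2, 113. ]), np.float64(0.026), 'yaw', np.float64(-88.9))
-93.3 (array([-75.3,   3.1, 113. ]), np.float64(0.077), 'yaw', np.float64(-88.9))
```

Call:
{"api": "arm_command", "payload": {
  "increments": "1 -38 2 30 0.02; 1 -38 2 70 0.04; 1 -38 2 105 0.06; 1 -38 2 111 0.08; 1 -38 2 111 0.08"
}}

```text
t: 5.3
tool_pos: [0.5709, -0.1263, 0.1288]
orientation: [-3.139, 0.099, 0.007]
force: [1.0, -0.5, 0.4]
opening: 0.0002
gripper_force: 0.0
```

```bash
python3 arc.py .0245 -90.4 -93.3
```

```text
[ 0.5709 -0.1263  0.1288] [ 1.  -0.5  0.4] 0.00020898432122312953
-90.4 (array([-24.7,   2.9,  -2.1]), np.float64(-0.056), 'yaw', np.float64(-93.6))
-93.3 (array([-31.5,   4.4,  -2. ]), np.float64(-0.005), 'yaw', np.float64(-93.6))
```

Call:
{"api": "arm_command", "payload": {
  "increments": "1 -12 3 0 0; 1 -22 3 0 0; 1 -28 3 0 0; 1 -32 3 0 0; 1 -32 3 0 0"
}}

```text
t: 5.8
tool_pos: [0.5408, -0.1282, 0.1318]
orientation: [3.139, -0.099, 0.003]
force: [1.2, -1.0, 2.7]
opening: 0.0005
gripper_force: 1.1
```

```bash
python3 arc.py .0245 -93.3
```

```text
[ 0.5408 -0.1282  0.1318] [ 1.2 -1.   2.7] 0.0005345755310619326
-93.3 (array([-1.6,  0.6,  0.8]), np.float64(-0.006), 'yaw', np.float64(-93.6))
```

Push 2 mm further, back off, lift and move away so that the turntable can be seen from above.

Call:
{"api": "arm_command", "payload": {
  "increments": "1 -1 0 0 0; 1 -2 0 0 0; 1 -2 0 0 0"
}}

```text
t: 6.1
tool_pos: [0.5387, -0.1279, 0.1308]
orientation: [3.14, -0.099, 0.001]
force: [3.9, -1.2, 3.1]
opening: 0.0006
gripper_force: 1.8
```

Call:
{"api": "arm_command", "payload": {
  "increments": "1 15 0 0 0; 1 30 0 0 0; 1 30 0 -50 0; 1 30 0 -100 0; 1 65 0 -110 0"
}}

```text
t: 6.6
tool_pos: [0.6039, -0.1323, 0.2481]
orientation: [3.138, -0.1, 0.011]
force: [2.8, -0.4, 1.0]
opening: 0.0004
gripper_force: 0.0
```

```bash
python3 - <<'E'
from h import *
cv2.imwrite("pics/t3.png",robot.read_camera("top"));cv2.imwrite("pics/s3.png",robot.read_camera("scene"))
t=cv2.imread("pics/t3.png");s=cv2.imread("pics/s3.png")
k=[b for b in blobs(red(t),8) if 240<b[1][0]<420];print(k)
C=np.array([.5225,.0075]);c=k[0][1] if k[0][1][0]>300 else k[1][1]
v=plane("top",np.array(c)+(1,.4),.145)[:2]-C;print(np.degrees(np.arctan2(v[1],v[0])))
r=np.radians(86.7);G=C+.053*np.array([np.cos(r),np.sin(r)]);print("G",G,proj("top",(*G,.12)))
print(to(*G,.244,-93.3+90))
cv2.imwrite("pics/c3.png",np.hstack([cv2.resize(t[140:270,235:400],(400,315),interpolation=2),cv2.resize(s[140:250,245:385],(400,315),interpolation=2)]))
E
python3 ang.py pics/t3.png
```

```text
[([358, 209, 9, 9, 45], [361.4, 212.9]), ([228, 248, 30, 32, 536], [240.9, 266.3])]
-93.55966593332542
G [0.52555089 0.06041212] [298.25580762 208.81693185]
(array([ -92.3, -186.9,   -2. ]), np.float64(-1.576), 'yaw', np.float64(-93.6))
start [np.float32(95.6), np.float32(95.54)]  now [np.float32(121.2), np.float32(86.68)]
```

View pics/c3.png

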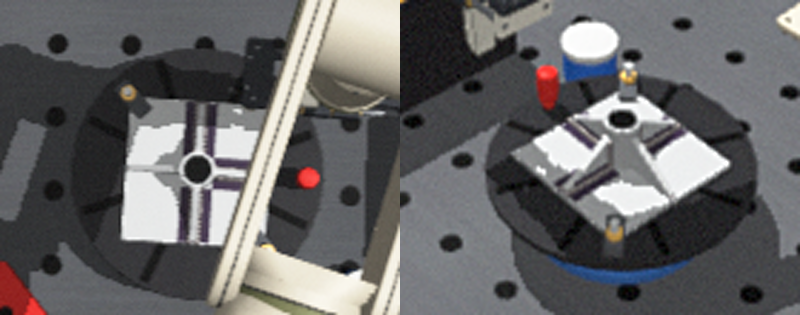

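The gusset now points at 86.7°, the direction of the helmet. Next I go above its middle, turning the wrist back.

Call:
{"api": "arm_command", "payload": {
  "increments": "1 -18 -37 0 -0.14; 1 -36 -74 0 -0.28; 1 -54 -111 0 -0.42; 1 -72 -148 0 -0.56; 1 -92 -187 0 -0.7"
}}

```text
t: 7.2
tool_pos: [0.5208, 0.0617, 0.2384]
orientation: [-2.98, -0.991, 0.007]
force: [0.8, 0.7, -0.2]
opening: 0.0003
gripper_force: 0.0
```

Call:
{"api": "arm_command", "payload": {
  "increments": "1 0 0 0 -0.14; 1 0 0 0 -0.28; 1 0 0 0 -0.42; 1 0 0 0 -0.56; 1 0 0 0 -0.7"
}}

```text
t: 7.7
tool_pos: [0.5215, 0.0607, 0.2384]
orientation: [-2.457, -1.953, 0.006]
force: [0.7, -0.3, 0.8]
opening: 0.0004
gripper_force: 0.0
```

Call:
{"api": "arm_command", "payload": {
  "increments": "1 0 0 0 -0.14; 1 0 0 0 -0.18; 1 0 0 0 -0.18; 1 0 0 0 -0.18; 1 0 0 0 -0.18"
}}

```text
t: 8.2
tool_pos: [0.5226, 0.0605, 0.2397]
orientation: [-2.281, -2.159, 0.002]
force: [-0.2, -0.7, 1.3]
opening: 0.0006
gripper_force: 0.0
```

```bash
python3 -c "
from h import *
print(robot.read_state()['tool_pos'],to(.5255,.0604,.164,-3.3))"
```

```text
[0.52264036 0.06054936 0.23974854] (array([ 0. ,  3. , 75.7]), np.float64(0.002), 'yaw', np.float64(-3.2))
```

Call:
{"api": "arm_command", "payload": {
  "increments": "1 0 3 20 0; 1 0 3 40 0; 1 0 3 58 0; 1 0 3 68 0; 1 0 3 74 0"
}}

```text
t: 8.7
tool_pos: [0.5256, 0.0604, 0.1653]
orientation: [-2.28, -2.159, 0.002]
force: [0.1, -0.4, -0.8]
opening: 0.0006
gripper_force: 0.0
```

Call:
{"api": "arm_command", "payload": {
  "increments": "1 0 0 0 0; 1 0 0 0 0; 1 0 0 0 0; 1 0 0 0 0; 1 0 0 0 0"
}}

```text
t: 9.2
tool_pos: [0.5265, 0.0604, 0.167]
orientation: [2.28, 2.16, 0.001]
force: [0.6, 0.0, -0.4]
opening: 0.0001
gripper_force: 0.0
```

```bash
python3 - <<'E'
from h import *
s=robot.read_camera("scene");t=robot.read_camera("top");cv2.imwrite("pics/t4.png",t)
print(robot.read_state()['tool_pos'],robot.read_state()['force'],to(.5255,.0604,.164,-3.3))
a=s[130:250,255:395];cv2.imwrite("pics/c4.png",np.hstack([cv2.resize(t,(480,300),interpolation=3)[:,40:440],cv2.resize(a,(350,300),interpolation=2)]))
E
```

```text
[0.52634738 0.06038304 0.16673726] [-0.51008758  0.9119703   0.34633904] (array([-0. , -0.8,  2.7]), np.float64(0.004), 'yaw', np.float64(-3.1))
```

View pics/c4.png

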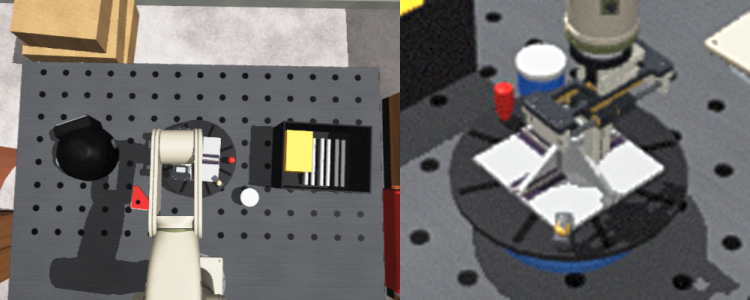

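The fingertips stand over the left-pointing bare gusset, clear of it. The knob is opposite, and the helmet, crate, tin and square are where they were. The tips are about 28 mm up, so I trim to 25 mm, settle and hand in.

Call:
{"api": "arm_command", "payload": {
  "increments": "1 0 -1 2 0; 1 0 -1 2 0; 1 0 -1 2 0; 1 0 -1 2 0; 1 0 -1 2 0"
}}

```text
t: 9.8
tool_pos: [0.5252, 0.0604, 0.1644]
orientation: [2.281, 2.161, -0.0]
force: [0.2, 0.5, -0.2]
opening: 0.0007
gripper_force: 0.0
```

```bash
python3 -c "
from h import *
print(robot.read_state()['tool_pos'],robot.read_state()['force']);print(robot.close_job())"
```

```text
[0.52520561 0.06041101 0.16443373] [ 0.230014    0.52944454 -0.17646152]
the job is handed in; nothing more can be done
None
```

The job is handed in: the missed gusset points at the helmet (both measured at about 86.7° from the turning axis), and the closed fingertips point straight down about 25 mm above its middle, touching nothing.

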